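Set the polarizer ring to the red dot and take the reading

TASK

On the polariscope, push the lever of the black ring round its arc until its pointer points at the middle of the red dot. Leave it there and then press the green button fully down to take the reading, and draw back. Only push and press: leave the sample dish in the middle of the ring and the bottle, jar and beaker beside the instrument where they stand.

Things in the scene. Friction and masses are not known exactly. Their poses are not given: they have to be found in the camera images.
- ring (a joint): Black polarizer ring (124 mm across, 16 mm high) that turns about an upright axis on a polariscope, a white box-shaped bench instrument (260 x 360 mm, deck 54 mm above the table) with a round aluminium scale plate (248 mm across, top 58 mm above the table). rad: 0 when the lever points along the -x axis of ring_axis, growing counter-clockwise seen from above, stops at -1.3 and 1.3. Stiff: it takes about 3 N at the lever's post and stays where it is left.
- ring_axis (a point): The ring's turning axis, at the height of the top of the scale plate (58 mm above the table). Fixed to the instrument; z up; the instrument's front is towards -x. The green button lies towards -y. In the middle, inside the ring, stands a fixed white round stage of 84 mm, its top 19 mm above this point.
- lever_post (a point): The upright steel post on the ring's lever, 14 mm in diameter, 85 mm from the ring axis: this point lies on the post's centre line 98 mm above the table. The post stands free from 72 to 114 mm above the table, all round; push it sideways. The flat black lever under it is 10 mm wide and 8 mm high (top 72 mm above the table) and runs straight out from the ring, ending in a 4 mm wide pointer with a white line, whose tip is 102 mm from the ring axis.
- pointer (a point): The point to which the pointer points: on the lever's centre line, 113 mm from the ring axis (11 mm beyond the pointer's tip), on the circle on which the dots lie. It turns with the ring.
- red_dot: Red round dot, 16 mm in diameter and 3 mm high, on the scale plate 113 mm from the ring axis; origin at the centre of its underside. Blue, yellow and black dots of the same size lie on the same circle; the four sit at 0.55 and 1.0 rad to either side of the instrument's front, and which colour is where varies. Dots are flat marks that nothing catches on.
- read_button (a joint): Travel of the green push button, m: 0 at rest, 0.006 fully down; sprung, fully down takes 4 N.
- read_button_top (a point): Centre of the top of the green push button (30 mm in diameter), in a black housing on the instrument's deck, 76 mm above the table and 10 mm above the rim of its 46 mm wide housing. It is pressed straight down.
- dish: Closed round glass dish, 60 mm across, 16 mm high, loose on the stage in the middle of the ring; origin at the centre of its underside, 77 mm above the table. Leave it.
- amber_bottle: Amber glass bottle with a white cap, 60 mm across, 125 mm high, standing beside the instrument's +y side; origin at the centre of its underside. Leave it.
- cream_jar: White jar, 64 mm across, 48 mm high, standing in front of the instrument; origin at the centre of its underside. Leave it.
- beaker: Glass beaker, 66 mm across, 85 mm high, standing beside the instrument's -y side; origin at the centre of its underside. Leave it.
Not all that is in view belongs to the job. Of the things shaped like the dish, the glass one is meant.

How it is judged:
On the way, in this order (a step that is already met when the one before it is completed fails the run):
1. the ring has been pushed to the red dot (pointer within 5 mm of its middle) and rests there (horizontal distance between pointer and red_dot below 0.005 m and velocity of joint ring between -0.05 and 0.05 rad/s), for 0.2 s.
2. the green button is pressed down (at least 4.5 mm of its 6 mm) (value of joint read_button above 0.0045 m), for 0.05 s.
At the end, for the whole second after the job is handed in: The pointer points at the red dot (pointer within 5 mm of its middle, seen from above) and the ring is at rest; the green button has been pressed at least 4.5 mm after that and has come up again; dish, bottle, jar and beaker stand still where they were (all of step 1 and value of joint read_button below 0.002 m and linear speed of each of dish, amber_bottle, cream_jar, beaker below 0.02 m/s); the robot touches nothing.
It fails at once if the dish is shoved more than 10 mm, lifted or tipped over (distance of dish from where it was at the start of the episode above 0.01 m or angle between dish's own z axis and vertical above 0.4 rad).
It fails at once if the amber bottle is shoved more than 20 mm, lifted or tipped over (distance of amber_bottle from where it was at the start of the episode above 0.02 m or angle between amber_bottle's own z axis and vertical above 0.4 rad).
It fails at once if the cream jar is shoved more than 20 mm, lifted or tipped over (distance of cream_jar from where it was at the start of the episode above 0.02 m or angle between cream_jar's own z axis and vertical above 0.4 rad).
It fails at once if the beaker is shoved more than 20 mm, lifted or tipped over (distance of beaker from where it was at the start of the episode above 0.02 m or angle between beaker's own z axis and vertical above 0.4 rad).
It also fails if it takes over 51 s, if anything falls off the work surface, if the arm or the gripper's body presses on something with over 40 N, if the wrist force passes 120 N, or if a joint passes its speed limit or range.

ROBOT

A 6-joint arm with a two-finger parallel gripper is mounted at the origin on the work surface. World frame = base frame: x ahead of the robot, y to its left, z up, the work surface at z = 0. Lengths are in m, angles in rad, forces in N, time in s.
With the tool pointing down it reaches from about 0.375 to 0.925 m from the base axis. Payload 5.7 kg.
Tool frame: the origin (TCP) lies midway between the tips of the shut fingers; the grasp point (between the pads) lies 19 mm behind it; z points along the fingers, y is the line along which they close (so a half turn about z gives the same grasp; the last joint's range is limited). The gripper opens to 88 mm and grips with 3 to 60 N. Pads are 20 mm wide; open, the fingers measure 115 mm over their backs; the gripper's body (75 mm by 178 mm) begins 61 mm behind the grasp point.
Start: joints at [1.012, 0.359, 1.51, -0, 1.272, -0.115], TCP at [0.258, 0.542, 0.223] pointing down, gripper open.
Joint ranges: [-2.97, 2.97], [-1.01, 2.36], [0.21, 2.38], [-0.96, 4.11], [0.2, 2.71], [-2.98, 2.98]. Speed limits (rad/s): [2.39, 2.39, 3.14, 3.14, 3.14, 3.14].

INTERFACE

Orientations are given as a unit quaternion [x, y, z, w].
In Python, from bench import move_ptp, servo_line, goto_joints, move_gripper, sleep, inverse_kinematics, capture, PlanningError, close_job, spot_in, silhouettes, current_clock, current_joint_pos, current_qvel, current_joint_torque, current_position, current_orientation, current_force, current_torque, current_finger_gap, current_grip_force gives the robot as it stands. Calls block until the motion is done:
- move_ptp(position, orientation): joint-space move of the TCP to a pose.
- servo_line(position, orientation=None, rate=0.15, contact_N=None): straight line of the TCP; orientation=None keeps the orientation; rate is the mean speed in m/s. With contact_N (N) it stops when the force on the tool has changed by that much, and returns True; else False.
- goto_joints(angles): joint-space move.
- move_gripper(opening): finger opening in m; the grip force is fixed at half the most; returns when the fingers have stopped.
- sleep(seconds).
- inverse_kinematics(position, orientation): joint angles nearest the present ones, or None.
- capture(name): name is "scene" or "top" or "wrist"; returns a dict with "image" (480x640x3 uint8, blue, green, red), "range_z" (480x640 float32, m along the optical axis (not along the pixel's ray), 0 where there is no reading), "intrinsics" (3x3 intrinsics, pixels), "k1" (the pictures are not rectified: a ray, as slopes to the right and down, at radius r is drawn at 1 + k1 r^2 times it, then the intrinsics apply), "R" (3x3) and "t" (3): a world point X has camera coordinates R X + t. Camera axes: x right, y down, z forward; pixel columns grow to the right and rows downward; lengths in m; the calibration is good to about 2 mm. A picture is of the moment at which its call begins.
A pose or a line that the arm cannot do raises PlanningError and nothing moves.
- close_job(): hands the job in; it is judged then, once.
Trained networks look in the newest picture that a camera, given by its name, has taken for a name from the list of things; names that differ only in an ending like _2 or _b are one class to them, and where a whole thing is asked for, a point or a joint stands for the part that bears it (a point fixed in the world has none). Each returns a list of dicts, best first, with "conf" (0 to 1); they miss things now and then, are a little off and sometimes report something else, mostly with a low value. They report only what shows in the picture. A call takes as long as a camera call. They do not tell look-alikes from the thing itself.
- spot_in(camera, query): "xy" ([column, row] in pixels, amid what is visible of it).
- silhouettes(camera, query): "region" (480x640 bool, what is visible of it) and "xy" ([column, row] in pixels, amid what is visible of it).
Readings, each from a call of its own:
- current_clock(): time.
- current_joint_pos(): joint angles.
- current_qvel(): joint speeds.
- current_joint_torque(): joint torques, N m.
- current_position(): TCP position.
- current_orientation(): TCP orientation.
- current_force(): force on the tool from outside, world axes, zero at the start.
- current_torque(): the same for the moment, N m.
- current_finger_gap(): finger opening in m.
- current_grip_force(): force on a finger pad.
Only numpy, scipy, OpenCV 4.12 (cv2) and the standard library are available. Lean on these libraries where they do the work, as an engineer would, in place of code of your own. Each camera call takes 0.05 s, during which the arm holds its last target. There are 200 camera calls.

## Working session

There is one attempt and no reset: what is moved stays moved. The work goes in short steps, each a Python script; the robot and the scene stay as the last script left them, time stands still between calls to the robot, and variables do not carry over. Pictures are saved under pics/ and viewed, at most 10 in all, crops included, and the job is handed in when it is done.

```bash
mkdir -p pics
cat > h.py <<'E'
import numpy as np, cv2
from bench import *
def ray(c,px):
    K=c["intrinsics"]; d=np.array([c["k1"],0,0,0],float)
    s=cv2.undistortPoints(np.array([[px]],float),K,d)[0,0]
    R=np.array(c["R"]);t=np.array(c["t"])
    return -R.T@t, R.T@np.array([s[0],s[1],1.])
def at_z(c,px,z):
    o,d=ray(c,px); return o+d*(z-o[2])/d[2]
def depth_pt(c,px):
    o,d=ray(c,px); z=c["range_z"][int(round(px[1])),int(round(px[0]))]; return o+d*z
def proj(c,X):
    r,_=cv2.Rodrigues(np.array(c["R"])); 
    return cv2.projectPoints(np.array([X],float),r,np.array(c["t"],float),c["intrinsics"],np.array([c["k1"],0,0,0],float))[0][0,0]
E
python3 - <<'E'
from h import *
for n in ["scene","top"]:
    c=capture(n); cv2.imwrite(f"pics/{n}0.png",c["image"])
    print(n,"cam",np.round(-np.array(c["R"]).T@c["t"],3))
    for q,z in [("ring",.074),("lever_post",.114),("red_dot",.061),("read_button",.076),("read_button_top",.076),("dish",.093),("amber_bottle",.125),("cream_jar",.048),("beaker",.085)]:
        for r in spot_in(n,q)[:4]:
            print(q,round(r["conf"],2),np.round(r["xy"]),np.round(at_z(c,r["xy"],z),3),np.round(depth_pt(c,r["xy"]),3))
print(current_clock(),current_position(),current_orientation())
E
```

```text
scene cam [1.014 0.701 0.916]
ring 0.67 [312. 241.] [0.595 0.033 0.074] [0.597 0.036 0.077]
lever_post 0.92 [315. 241.] [0.612 0.069 0.114] [0.592 0.039 0.075]
lever_post 0.36 [297. 243.] [0.642 0.053 0.114] [0.625 0.023 0.076]
read_button 0.65 [268. 180.] [ 0.578 -0.175  0.076] [ 0.578 -0.174  0.077]
read_button_top 0.56 [267. 180.] [ 0.579 -0.179  0.076] [ 0.581 -0.175  0.08 ]
dish 0.81 [349. 354.] [0.694 0.3   0.093] [0.664 0.263 0.016]
dish 0.61 [303. 223.] [ 0.593 -0.003  0.093] [ 0.594 -0.001  0.095]
dish 0.55 [208. 314.] [0.854 0.097 0.093] [0.84  0.042 0.018]
dish 0.38 [226. 179.] [ 0.663 -0.215  0.093] [ 0.656 -0.233  0.077]
amber_bottle 0.63 [404. 278.] [0.533 0.241 0.125] [0.509 0.218 0.086]
cream_jar 0.71 [334. 174.] [ 0.424 -0.138  0.048] [ 0.426 -0.135  0.051]
beaker 0.64 [226. 176.] [ 0.655 -0.232  0.085] [ 0.656 -0.23   0.087]
beaker 0.15 [338. 175.] [ 0.443 -0.096  0.085] [ 0.419 -0.13   0.05 ]
top cam [0.424 0.055 1.135]
ring 0.69 [345. 255.] [ 0.547 -0.013  0.074] [ 0.547 -0.013  0.078]
lever_post 0.66 [347. 258.] [ 0.538 -0.015  0.114] [ 0.542 -0.017  0.075]
read_button 0.65 [439. 236.] [ 0.575 -0.177  0.076] [ 0.575 -0.178  0.074]
read_button_top 0.75 [437. 237.] [ 0.574 -0.173  0.076] [ 0.574 -0.173  0.072]
dish 0.63 [192. 200.] [0.645 0.244 0.093] [0.662 0.259 0.011]
dish 0.58 [482. 198.] [ 0.637 -0.251  0.093] [ 0.655 -0.278 -0.   ]
dish 0.57 [309. 106.] [0.808 0.041 0.093] [0.836 0.04  0.016]
amber_bottle 0.74 [226. 293.] [0.485 0.184 0.125] [0.486 0.187 0.103]
cream_jar 0.85 [426. 330.] [ 0.416 -0.149  0.048] [ 0.416 -0.149  0.05 ]
cream_jar 0.22 [438. 235.] [ 0.581 -0.182  0.048] [ 0.576 -0.175  0.077]
beaker 0.71 [483. 198.] [ 0.638 -0.254  0.085] [ 0.655 -0.278  0.004]
1.0 [0.25760872 0.54186317 0.22263335] [ 2.20094372e-01  9.75478583e-01 -2.16183045e-05 -1.65527825e-05]
```

View pics/top0.png

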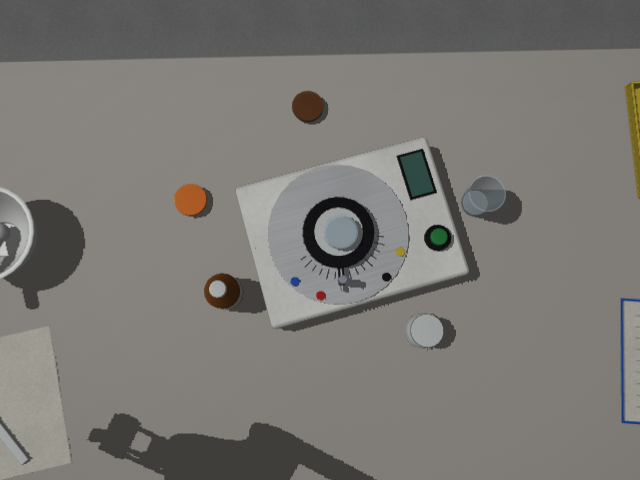

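View pics/scene0.png

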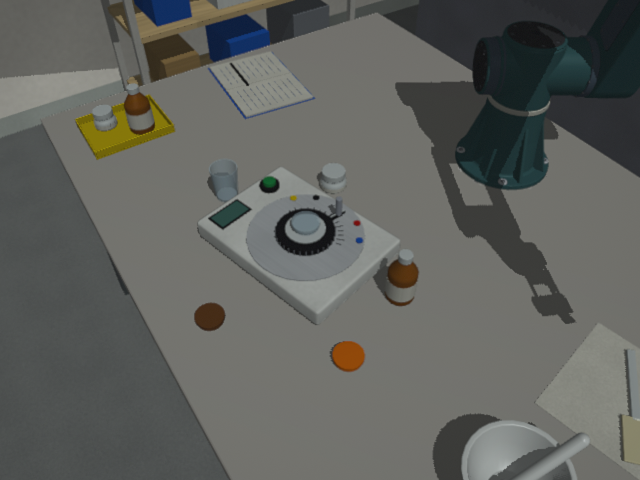

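The top view shows the instrument yawed by about 10–15°, with its front facing the robot. The dots are red (321,295), blue (295,282), black (387,277) and yellow (400,252). The post is near (342,280), the button at (438,237), and the bottle cap at (218,289).

Look-alikes:
- **Red dot:** only (321,295) is red. The orange lid (191,200) and brown lid (308,106) lie on the table.
- **Dish:** the glass one at (342,232) is meant.

Next I'll fit the axis and yaw from the four dots.

```bash
cat > fit.py <<'E'
from h import *
from scipy.optimize import least_squares
def cen(c,px,test,r=9):
    im=c["image"].astype(int); x,y=map(int,px)
    m=np.zeros(im.shape[:2],bool); s=(slice(y-r,y+r+1),slice(x-r,x+r+1)); m[s]=test(im[s])
    v,u=np.nonzero(m); return np.array([u.mean(),v.mean()]),len(u)
T={"red":lambda i:(i[...,2]>i[...,1]+50)&(i[...,2]>i[...,0]+50),
"blue":lambda i:(i[...,0]>i[...,2]+50),
"yellow":lambda i:(i[...,2]>i[...,0]+60)&(i[...,1]>i[...,0]+50),
"black":lambda i:i.max(-1)<60}
P={"top":{"red":(321,295),"blue":(295,282),"black":(387,277),"yellow":(400,252)},
"scene":{"red":(357,223),"blue":(360,240),"black":(316,198),"yellow":(293,198)}}
off={"blue":-1,"red":-.55,"black":.55,"yellow":1}
def fit(n,c):
    pts={}
    for k,p in P[n].items():
        q,cnt=cen(c,p,T[k],7); pts[k]=at_z(c,q,.0605)[:2]; print(n,k,np.round(q,1),cnt,np.round(pts[k],4))
    # front dir = yaw+pi ; angle about z ccw ; sign: button side (-y) has which colours
    def f(p,out=False):
        res=[]
        for k,v in pts.items():
            a=p[2]+np.pi+off[k]; res+=list(p[:2]+.113*np.array([np.cos(a),np.sin(a)])-v)
        return np.array(res)
    s=least_squares(f,[.57,0,.2]); print("fit",np.round(s.x,4),"res mm",np.round(s.fun*1e3,1)); return s.x,pts
if __name__=="__main__":
    for n in ["top","scene"]:
        c=capture(n); p,pts=fit(n,c)
        ax=p[:2]; b=cen(c,(438,237) if n=="top" else (269,182),lambda i:(i[...,1]>i[...,0]+25)&(i[...,1]>i[...,2]+25),14)
        w=at_z(c,b[0],.076); print("button",b,np.round(w,4), "in frame",np.round(np.array([[np.cos(p[2]),np.sin(p[2])],[-np.sin(p[2]),np.cos(p[2])]])@(w[:2]-ax),4))
        if n=="top":
            for q in silhouettes(n,"lever_post")[:2]: print(q["conf"],q["xy"],q["region"].sum())
        im=c["image"].copy()
        u,v=proj(c,[*ax,.075]); u,v=int(u),int(v); cr=im[v-80:v+80,u-105:u+105]
        cv2.imwrite(f"pics/{n}1.png",cv2.resize(cr,None,fx=3.6,fy=3.6,interpolation=cv2.INTER_CUBIC)); print("crop origin",u-105,v-80)
E
python3 fit.py
```

```text
top red [320.2 295.1] 64 [0.4805 0.0306]
top blue [294.4 281. ] 61 [0.5058 0.0742]
top black [386.1 276.5] 58 [ 0.5091 -0.0841]
top yellow [400.  251.5] 60 [ 0.5519 -0.1103]
fit [ 0.5882 -0.0033  0.2451] res mm [-0.1 -0.   0.1 -0.  -0.1  0.1  0.1 -0.1]
button (array([438.2826087, 236.1826087]), 230) [ 0.5748 -0.1752  0.076 ] in frame [-0.0547 -0.1636]
0.92 [357.1, 252.9] 2303
crop origin 233 151
scene red [356.7 222.7] 26 [0.4812 0.031 ]
scene blue [359.  239.8] 33 [0.5064 0.0739]
scene black [315.6 197.3] 22 [ 0.5107 -0.0837]
scene yellow [293.  197.5] 24 [ 0.5529 -0.1107]
fit [ 0.5891 -0.0031  0.2477] res mm [ 0.  -0.4  0.2  0.2 -0.5 -0.3  0.3  0.5]
button (array([269.01851852, 181.34259259]), 108) [ 0.5784 -0.1715  0.076 ] in frame [-0.0516 -0.1606]
crop origin 199 148
```

View pics/top1.png

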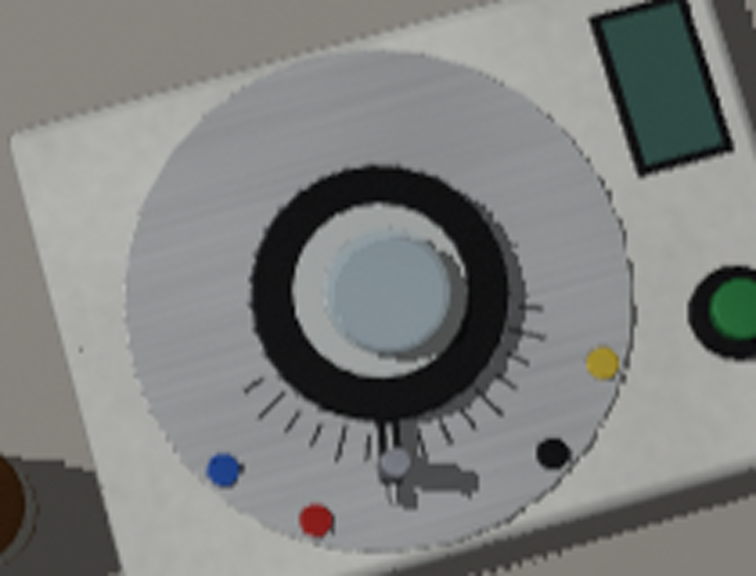

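The crop confirms the choice. The post top is at crop (396,462), which is image (343,279). The red dot is at crop (316,520), clockwise of the lever seen from above, and nothing stands between them. I'll straddle the post with a wide gap and push it round.

```bash
cat > push.py <<'E'
from h import *
from scipy.spatial.transform import Rotation as Ro
AX=np.array([.5886,-.0032]); YAW=.2464; RED=-.55
def dirv(q): a=YAW+np.pi+q; return np.array([np.cos(a),np.sin(a)])
def post(q): return AX+.085*dirv(q)
def ori(q,ref):
    # tool z down, tool y along the tangent; the half-turn nearest to ref
    a=YAW+np.pi+q; y=np.array([-np.sin(a),np.cos(a),0]); z=np.array([0,0,-1.])
    c=[Ro.from_matrix(np.column_stack([np.cross(s*y,z),s*y,z])) for s in (1,-1)]
    return min(c,key=lambda r:(r*Ro.from_quat(ref).inv()).magnitude()).as_quat()
def lever(c,px):
    w=at_z(c,px,.114)[:2]-AX; a=np.arctan2(w[1],w[0])-YAW-np.pi
    return (a+np.pi)%(2*np.pi)-np.pi, np.hypot(*w)
E
python3 - <<'E'
from push import *
c=capture("top"); q0,r=lever(c,(343,279.3)); print("lever",q0,"radius",r)
ref=current_orientation(); g=.030
for q in (q0,RED): 
    o=ori(q,ref); print(post(q),inverse_kinematics([*post(q),.085],o))
assert abs(r-.085)<.005
move_gripper(g); print("gap",current_finger_gap())
o=ori(q0,ref); move_ptp([*post(q0),.2],o)
print(servo_line([*post(q0),.135],o,rate=.15))
print(current_clock(),current_position(),current_force())
c=capture("wrist"); cv2.imwrite("pics/w2.png",c["image"])
for z in (.114,): print("post expected at",proj(c,[*post(q0),z]))
E
```

```text
lever -0.21081416390835095 radius 0.08631640788739248
[ 0.50365381 -0.00622416] [-1.49577470e-01  3.98491748e-01  1.86549928e+00 -4.44089210e-16
  8.77601625e-01 -1.75595963e+00]
[0.50748735 0.02221139] [-9.23170007e-02  4.03335659e-01  1.85625677e+00 -4.44089210e-16
  8.82000228e-01 -1.35951333e+00]
gap 0.0300109958723209
False
4.9333 [ 0.5039227  -0.00592398  0.13523928] [ 0.27773733 -0.83983619  0.72854291]
post expected at [316.8368422  276.15227169]
```

View pics/w2.png

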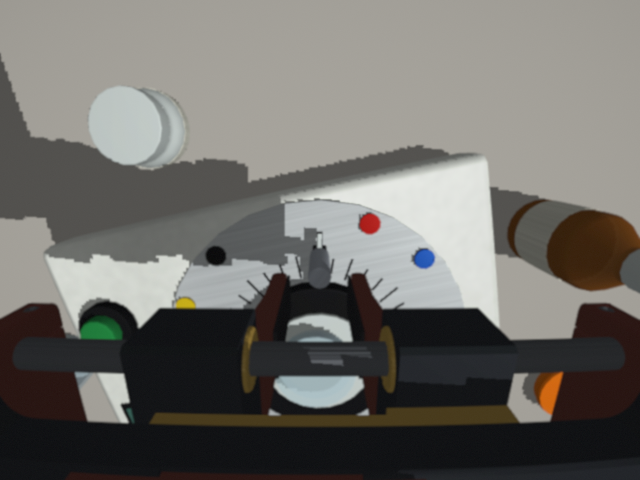

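The wrist view shows the post top at (320,278), against an expected (317,276). It sits between the fingers at (285) and (355), so lower and push.

Run:
```python
from push import *
ref=current_orientation(); q0=-.21; lead=.008
def tgt(q,l): a=YAW+np.pi+q; return post(q)+l*np.array([np.sin(a),-np.cos(a)])
print("down contact",servo_line([*post(q0),.084],rate=.08,contact_N=8))
print(current_position(),current_force())
for q in np.linspace(q0,RED,6):
    servo_line([*tgt(q,lead),.084],ori(q,ref),rate=.04)
print(current_position(),tgt(RED,lead),current_force(),current_finger_gap())
servo_line([*tgt(RED,0.002),.084],rate=.04); print(current_force())
servo_line([*current_position()[:2],.14],rate=.15)
servo_line([*(AX+.085*dirv(.6)),.22],rate=.3)
move_gripper(0.0)
c=capture("top"); cv2.imwrite("pics/t3full.png",c["image"])
for n in("lever_post","red_dot"): print(n,[(r["conf"],r["xy"]) for r in spot_in("top",n)][:2])
print("expect post",proj(c,[*post(RED),.114]),"tip",proj(c,[*(AX+.102*dirv(RED)),.07]),"dot",proj(c,[*(AX+.113*dirv(RED)),.061]))
cv2.imwrite("pics/t3.png",cv2.resize(c["image"][215:315,270:400],None,fx=6,fy=6,interpolation=cv2.INTER_CUBIC)); print(current_clock())
```

```text
down contact False
[ 0.50400498 -0.00634221  0.08426884] [-0.19771897 -0.463243   -0.06379669]
[0.50981364 0.02990309 0.08397483] [0.50987901 0.02984552] [ 0.57423391 -0.28473988  0.24753963] 0.03013402215525886
[ 0.1338877  -0.43674466 -0.27893493]
lever_post [(0.69, [323.6, 247.6])]
red_dot []
expect post [325.51144491 276.63119226] tip [322.05447272 288.36745957] dot [320.19535776 294.89810328]
9.7333
```

View pics/t3.png

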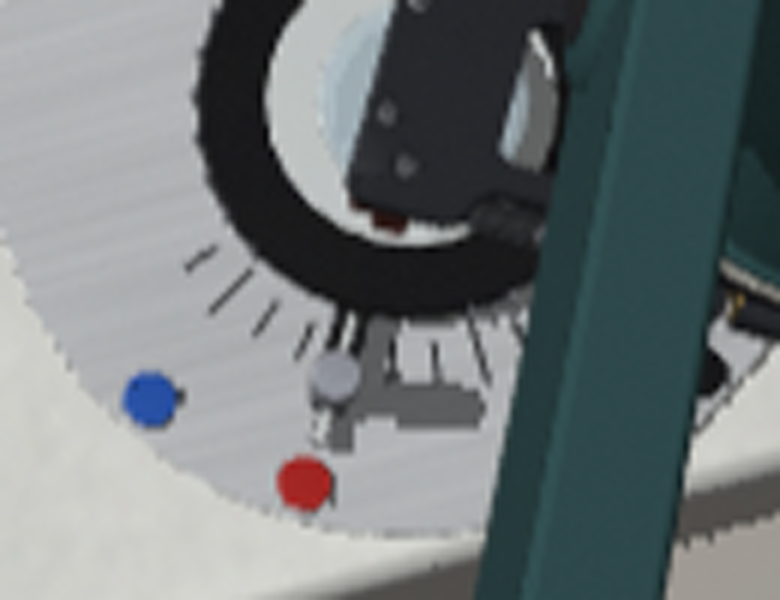

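The post top is at crop (334,376), image (325.2,277.2), against an expected (325.5,276.6). The pointer is aimed at the red dot, crop (305,484). I'll move over the button and check from the cleared view before pressing.

Run:
```python
from push import *
B=np.array([.5766,-.1734]); o=current_orientation()
move_ptp([*B,.15],o)
out=[]
for n in("top","scene"):
    c=capture(n); u,v=map(int,proj(c,[*(AX+.1*dirv(RED)),.07]))
    print(n,"expect post",proj(c,[*post(RED),.114])-[u-25,v-25],"tip",proj(c,[*(AX+.102*dirv(RED)),.070])-[u-25,v-25],"dot",proj(c,[*(AX+.113*dirv(RED)),.061])-[u-25,v-25])
    out.append(cv2.resize(c["image"][v-25:v+25,u-25:u+25],None,fx=8,fy=8,interpolation=cv2.INTER_CUBIC))
cv2.imwrite("pics/c4.png",np.hstack(out)); print(current_position(),current_finger_gap(),current_clock())
```

```text
top expect post [28.51144491 14.63119226] tip [25.05447272 26.36745957] dot [23.19535776 32.89810328]
scene expect post [18.9436859  11.72872454] tip [25.96900577 25.37454857] dot [30.72497703 27.38148937]
[ 0.57647413 -0.17208437  0.15105614] 0.00046918259719161556 10.4333
```

View pics/c4.png

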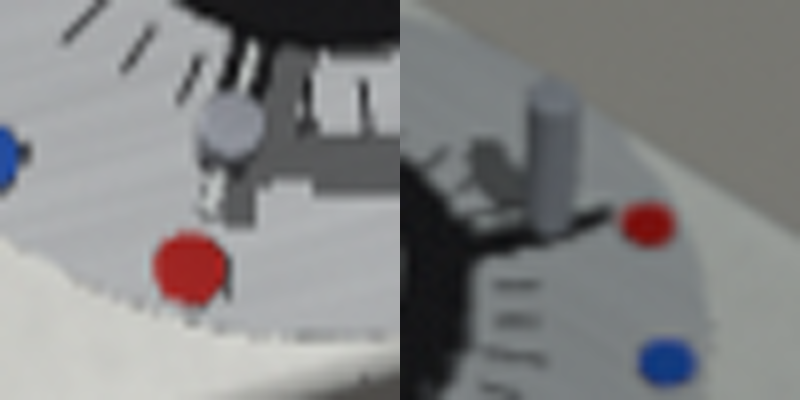

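Both views agree with the prediction to about 1 mm: the pointer lies on target in the top view (212,195) and in the scene view (610,210). Now press.

Run:
```python
from push import *
B=[.5766,-.1734]
servo_line([*B,.085],rate=.12)
hit=servo_line([*B,.0685],rate=.02,contact_N=14); print(hit,current_position(),current_force())
sleep(.3); print(current_position(),current_force())
servo_line([*B,.2],rate=.12)
sleep(.5); print(current_force(),current_clock())
c=capture("top"); im=c["image"]; u,v=map(int,proj(c,[*AX,.07]))
cv2.imwrite("pics/t5.png",cv2.resize(im[150:350,200:500],None,fx=2.5,fy=2.5))
```

```text
True [ 0.57685275 -0.17353319  0.07034237] [-0.69716108 -0.08940177  6.43777701]
[ 0.57684714 -0.17353918  0.07032476] [-1.57577546  1.70463546  7.17953813]
[-0.40505088 -0.24536219  0.40207441] 13.9
```

View pics/t5.png

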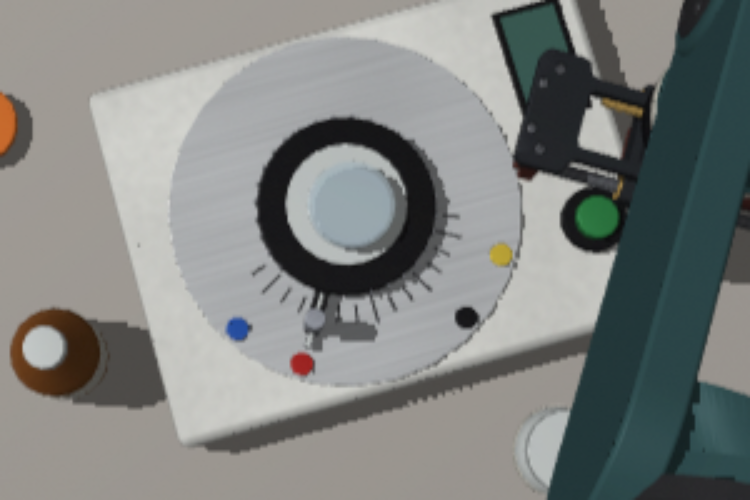

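The pointer at (308,335) is on the red dot at (302,364), the button at (597,216) is up, and the other items stand where they were. The press stopped at z = 70.3 mm with well over 4 N, so the button reached its end stop.

```bash
python3 -c "
from bench import *
print(close_job())"
```

```text
the job is handed in; nothing more can be done
None
```

I pushed the ring to the red dot (pointer within about 1 mm of its middle in both camera views), pressed the green button to its stop, drew the arm back and handed the job in at about 14 s; the verdict was not shown.

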